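Put the tray of oiled knobs away and lift the last one with tongs

ROBOT

A 7-joint arm with a two-finger parallel gripper is mounted at the origin on the work surface. World frame = base frame: x ahead of the robot, y to its left, z up, the work surface at z = 0. Lengths are in m, angles in rad, forces in N, time in s.
With the tool pointing down it reaches from about 0.425 to 0.925 m from the base axis. Payload 6.8 kg.
Tool frame: the origin (TCP) lies on the centre line of the jaws, within the pads' length; the fingertips stand 17 mm ahead of it and the grasp point (between the pads) lies 2 mm behind it (robot.nose_length is the distance from the TCP to the fingertips, in m); z points along the fingers, y is the line along which they close (so a half turn about z gives the same grasp; the last joint's range is limited). The gripper opens to 85 mm and grips with 20 to 120 N. Pads are 22 mm wide; open, the fingers measure 114 mm over their backs; the gripper's body (76 mm by 85 mm) begins 54 mm behind the grasp point. The pads swing forward as they close: fully open they stand 13 mm farther back than shut.
Start: joints at [0.999, 0.477, 0.022, 1.555, -0.011, 1.109, -0.083], TCP at [0.302, -0.604, 0.226] pointing down, gripper open.
Joint ranges: [-2.96, 2.96], [-0.34, 2.1], [-1.41, 1.46], [0.24, 2.44], [-1.37, 4.51], [0.17, 1.92], [-2.96, 2.96]. Speed limits (rad/s): [2.39, 2.39, 3.14, 3.14, 3.14, 3.14, 3.14].

INTERFACE

Orientations are given as a 3x3 rotation matrix whose columns are the frame's x, y, z axes.
In Python, from station import robot gives the robot as it stands.
- The arm moves only by the tool send_rows, never from a script. Its argument "deltas" is a list that holds one entry, the list of rows, each a list of 7 numbers: the turn, a rotation vector about the tool's x, y, z scaled (see below), then the shift along the tool's x, y, z scaled (see below), then the closure, from -1 (fully open) to 1 (shut). A call has 1 to 5 rows; each row is the pose to reach, as a shift and turn from the pose commanded when the call began, along the tool's axes at that moment; what a row does not reach only later rows make up. The controller multiplies each number of a shift by 20 cm and each number of a turn by 2 rad. A row lasts 1/8 s, in which the tool goes at most 62.5 mm and 10.7 degrees, less where a joint would pass 70% of its speed; a pose out of reach is approached as far as the arm can. A call with a number of a shift or a turn outside -1 to 1 is refused whole. A call with a gripper value outside its range is refused whole. The fingers move at their own pace and stop on an object; "force" is the grip in N (left out, the last holds). Time passes only in rows, so rows that repeat a pose let the fingers close. It gives the time, the measured TCP pose, the force, the opening and the grip force at its end, in the units of the state.
- robot.read_state(): the state, without advancing time (a new reading comes with each control period).
- robot.get_image(name): name is "side" or "top"; returns a dict with "image" (400x640x3 uint8, red, green, blue), "camera_matrix" (3x3 intrinsics, pixels), "eye" and "attitude" of the camera in the world. Camera axes: x right, y up, looking along -z (the intrinsics and any distortion apply to the point x, -y, -z); pixel columns grow to the right and rows downward; lengths in m; the calibration is good to about 2 mm. A picture is of the moment at which its call begins. There is no depth.
- robot.job_done(): hands the job in; it is judged then, once.
The state is a dict: "time": time; "joints": joint angles; "qd": joint speeds; "joint_efforts": joint torques, N m; "ee_pos": TCP position; "tool_rot": TCP orientation; "ft_force": force on the tool from outside, world axes, zero at the start; "wrist_torque": the same for the moment, N m; "opening": finger opening in m; "grasp_force": force on a finger pad.
Only numpy, scipy, OpenCV 4.12 (cv2) and the standard library are available. Lean on these libraries where they do the work, as an engineer would, in place of code of your own. Each camera call takes 0.05 s, during which the arm holds its last target. There are 200 camera calls.

TASK

The wooden drawer knobs are freshly oiled, so no finger may touch them. First slide the loaded top tray fully home into the drying rack, keeping its knobs standing; then take up the spring tongs, close them on the knob that stands on the finishing turntable, lift it with the tongs alone and finish still holding it up, motionless, at least 100 mm above the turntable. Leave the oil tin, the brush and the sanding block where they are.

Things in the scene. Friction and masses are not known exactly. Their poses are not given: they have to be found in the camera images.
- rack: plywood drying rack fixed on the bench, 290 mm wide, 252 deep, 150 high, open above and to the robot; sides 12 mm thick, 266 apart, cleats on three tiers. The lower two trays are already home. Origin at the bench, middle of the width, 120 mm behind the front edges of the sides; x points straight in (trays slide home along it), y left, z up
- rack_front (a point): middle of the rack's front at the top of the upper cleats, 110 mm above the bench: tray's origin comes here when the tray is fully home, stopped by a back rail, its front flush with the sides
- tray: top tray, loose on the upper cleats, 60 to 90 mm out of the rack towards the robot, four knobs on it. Plywood, 260 mm wide, 240 deep, floor 6 mm; plain front board 10 mm thick, top 38 mm above the underside; other rims 16 mm. About 0.45 kg, slides with about 4 N. Origin: middle of the front board's outer face, at the underside; x into the rack, y left, z up
- tray_front (a point): middle of the outer face of the tray's front board, 22 mm above its underside: push here, towards the rack's x
- tray_knob1: turned beech drawer knob like the others: 34 mm across the head, 36 mm tall, about 30 g, loose, standing upright on the top tray; origin at the centre of its foot, z up its axis. Must stay standing on the tray.
- tray_knob2: turned beech drawer knob like the others: 34 mm across the head, 36 mm tall, about 30 g, loose, standing upright on the top tray; origin at the centre of its foot, z up its axis. Must stay standing on the tray.
- tray_knob3: turned beech drawer knob like the others: 34 mm across the head, 36 mm tall, about 30 g, loose, standing upright on the top tray; origin at the centre of its foot, z up its axis. Must stay standing on the tray.
- tray_knob4: turned beech drawer knob like the others: 34 mm across the head, 36 mm tall, about 30 g, loose, standing upright on the top tray; origin at the centre of its foot, z up its axis. Must stay standing on the tray.
- turntable: round finishing turntable, fixed to the bench and locked: plywood disc 140 mm across whose flat top is 40 mm above the bench, on a smaller bearing and base; origin at its centre on the bench
- knob: the knob to lift, standing loose on the turntable within 20 mm of its middle: 36 mm tall, about 30 g; foot 24 mm across, neck 16 mm across (6 to 19 mm up), head an upright cylinder 34 mm across (19 to 31 mm up), low dome on top. Origin at the centre of its foot, z up
- knob_head (a point): centre of the head of that knob, 25 mm above its foot: the level for the jaws
- tongs: stainless spring tongs, about 120 g, on edge on the bench: from above a V of two upright strips 20 mm high, 3 thick, pinned together at the rear. Origin at the bench on the open V's middle line, 110 mm ahead of the pin, 140 behind the tips; x to the tips, y left, z up. The frame is fixed to the left arm: as the tongs close evenly it turns clockwise by half the joint's value
- tongs_grip (a point): middle line of the open tongs at their origin, 10 mm above the underside: press here on the outsides of both arms to close and carry the tongs. At rest the arms are 53 mm wide here over their outsides; the tongs balance about 15 mm further to the tips
- jaw_left (a point): inner face of the left jaw, 22 mm behind the tip, 11 mm above the underside. Each jaw is a flat upright paddle 45 mm long, 22 high, 4 thick; at rest the two are about 75 mm apart
- jaw_right (a point): inner face of the right jaw, 22 mm behind the tip, 11 mm above the underside
- tongs_arm (a joint): angle the tongs are squeezed, rad: 0 at rest (sprung open), at most 0.30. A spring keeps the arms against the fingers and opens them when the grip yields: 3.3 N on each arm at the origin starts to close them, 8 N at 0.18. Closing 10 mm at the origin closes the jaws about 21 mm. The jaws meet the knob's head at about 0.18, where the arms are about 33 mm wide at the origin
- oil_tin: bystander: round oil tin, 88 mm across, 90 mm tall; origin at the centre of its base
- oil_brush: bystander: oiling brush lying on the bench beyond the turntable; origin under its middle
- sanding_block: bystander: cork sanding block 95 x 58 x 30 mm on the bench in front of the robot; origin under its centre
Things that resemble listed ones, but are neither listed nor needed, are in the scene too. Leave any blue, orange or red look-alike of the tray_knob1 alone.

How it is judged:
On the way, in this order (a step that is already met when the one before it is completed fails the run):
1. the loaded top tray is fully home in the rack, its knobs standing (x of tray in the frame of rack above -0.126 m and z of tray in the frame of rack above 0.105 m and angle between each of tray_knob1, tray_knob2, tray_knob3, tray_knob4's own z axis and vertical below 0.3 rad and z of each of tray_knob1, tray_knob2, tray_knob3, tray_knob4 in the frame of tray above 0 m), for 0.2 s.
2. the knob is closed between the jaws of the tongs and lifted off the turntable (z of knob in the frame of turntable above 0.07 m and contact force between tongs and knob above 1 N and distance between each of jaw_left, jaw_right and knob_head below 0.035 m and contact force between the fingers and tongs above 1 N), for 0.2 s.
At the end, for the whole second after the job is handed in: Tray within 6 mm of home, its four knobs standing; gripper holding the tongs, both jaws closed on the knob (over 1 N), its foot 95 mm or more above the turntable, under 30 mm/s, not touched by the robot; tin, brush and sanding block within 20 mm of their start (all of step 1 and z of knob in the frame of turntable above 0.135 m and contact force between tongs and knob above 1 N and distance between each of jaw_left, jaw_right and knob_head below 0.035 m and contact force between the fingers and tongs above 1 N and height (world z) of each of jaw_left, jaw_right above 0.1 m and linear speed of knob below 0.03 m/s and contact force between each of the fingers, the arm and knob below 0.1 N and distance of each of oil_tin, oil_brush, sanding_block from where it was at the start of the episode below 0.02 m); the arm keeps its last pose, push and grip.
It fails at once if the robot touches the oiled knob itself (contact force between any of the fingers, the arm and knob above 0.3 N).
It fails at once if the robot touches a knob on the tray (contact force between any of the fingers, the arm and tray_knob1 above 0.3 N or contact force between any of the fingers, the arm and tray_knob2 above 0.3 N or contact force between any of the fingers, the arm and tray_knob3 above 0.3 N or contact force between any of the fingers, the arm and tray_knob4 above 0.3 N).
It fails at once if a knob on the tray falls over (angle between any of tray_knob1, tray_knob2, tray_knob3, tray_knob4's own z axis and vertical above 0.7 rad).
It fails at once if the tin, the brush or the sanding block is pushed away (distance of any of oil_tin, oil_brush, sanding_block from where it was at the start of the episode above 0.03 m).
It also fails if it takes over 72 s, if anything falls off the work surface, if the arm or the gripper's body presses on something with over 40 N, if the wrist force passes 120 N, or if a joint passes its speed limit or range.

## Working session

There is one attempt and no reset: what is moved stays moved. The work goes in short steps, Python scripts to look and compute and a tool call to move; the robot and the scene stay as the last step left them, time stands still between calls to the robot, and variables do not carry over. Pictures are saved under pics/ and viewed, at most 10 in all, crops included, and the job is handed in when it is done.

Besides the shell and the picture viewer there is one more tool, called after "Emit:" as name(argument=value, ...) on one line, values as JSON. send_rows: Moves the arm, as the interface text tells. Shifts and turns lie within -1 to 1; 1 stands for 20 cm of shift or 2 rad of turn. Its arguments: {"type":"object","properties":{"deltas":{"type":"array","items":{"type":"array","items":{"type":"array","items":{"type":"number"}}}},"force":{"type":"number"}},"required":["deltas"]}

```bash
mkdir -p pics
cat > h.py <<'E'
import numpy as np, cv2
from station import robot
def ray(c,uv):
    K=np.array(c["camera_matrix"]);R=np.array(c["attitude"]);d=np.linalg.inv(K)@[uv[0],uv[1],1.]
    return np.array(c["eye"]),R@(d*[1,-1,-1])
def onz(c,uv,z):
    e,d=ray(c,uv);return e+d*(z-e[2])/d[2]
def proj(c,p):
    K=np.array(c["camera_matrix"]);R=np.array(c["attitude"]);q=R.T@(np.array(p)-c["eye"])*[1,-1,-1];u=K@q;return u[:2]/u[2]
def tri(c1,u1,c2,u2):
    e1,d1=ray(c1,u1);e2,d2=ray(c2,u2);A=np.stack([d1,-d2],1);s=np.linalg.lstsq(A,e2-e1,rcond=None)[0]
    a,b=e1+d1*s[0],e2+d2*s[1];return (a+b)/2,np.linalg.norm(a-b)
E
python3 - <<'E'
from h import *
import pickle
cs={n:robot.get_image(n) for n in("side","top")}
pickle.dump(cs,open("c0.pkl","wb"))
for n,c in cs.items():
    cv2.imwrite(f"pics/{n}0.png",cv2.resize(c["image"][:,:,::-1],(800,500)))
    print(n,c.keys(),c["eye"],np.round(c["attitude"],3).tolist(),np.round(c["camera_matrix"],1).tolist())
s=robot.read_state();print(s)
E
```

```text
side dict_keys(['image', 'camera_matrix', 'eye', 'attitude']) [-0.10475346  0.60076977  1.02094893] [[-0.674, 0.514, -0.531], [-0.739, -0.453, 0.498], [0.016, 0.728, 0.686]] [[481.9, 0.0, 320.9], [0.0, 481.9, 198.6], [0.0, 0.0, 1.0]]
top dict_keys(['image', 'camera_matrix', 'eye', 'attitude']) [ 0.47269281 -0.02900838  1.35033483] [[-0.005, 0.998, -0.07], [-1.0, -0.003, 0.023], [0.022, 0.07, 0.997]] [[440.8, 0.0, 313.9], [0.0, 440.8, 195.1], [0.0, 0.0, 1.0]]
{'time': 0.1, 'joints': array([ 0.99894811,  0.47772584,  0.02231841,  1.55636197, -0.01150861,
        1.10926821, -0.08306929]), 'qd': array([ 2.10530440e-04, -9.61567899e-04, -1.21638400e-03, -3.74752825e-03,
        8.61223465e-05, -4.22473428e-04, -1.41676850e-03]), 'joint_efforts': array([ 4.50148407e-03, -5.97759426e+01,  1.61337107e+00, -2.81957996e+01,
        1.28390815e-02,  4.94078704e-03, -2.92664811e-05]), 'ee_pos': array([ 0.30169359, -0.60322172,  0.22471286]), 'tool_rot': array([[ 8.94351580e-01,  4.47364034e-01, -8.20038706e-04],
       [ 4.47364774e-01, -8.94350466e-01,  1.41537479e-03],
       [-1.00214226e-04, -1.63269911e-03, -9.99998662e-01]]), 'ft_force': array([-0.05732031,  0.34799571,  0.86829266]), 'wrist_torque': array([0.02104879, 0.03415426, 0.02595722]), 'grasp_force': 0.0, 'opening': 0.08531955724302415}
```

View pics/top0.png

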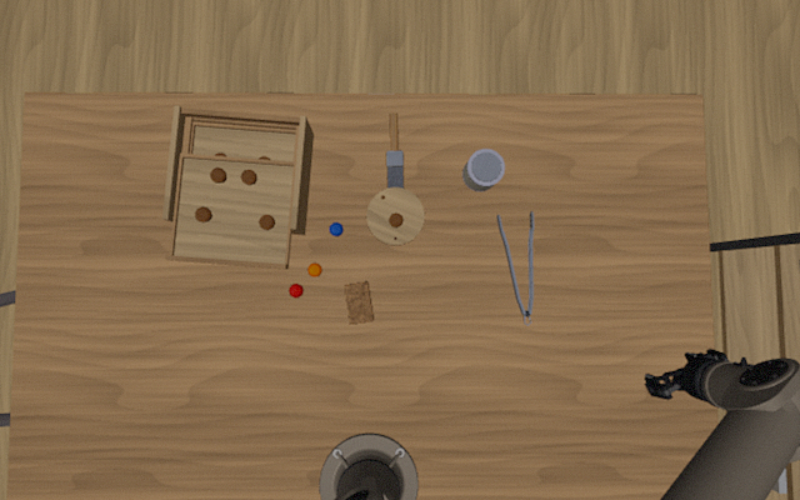

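View pics/side0.png

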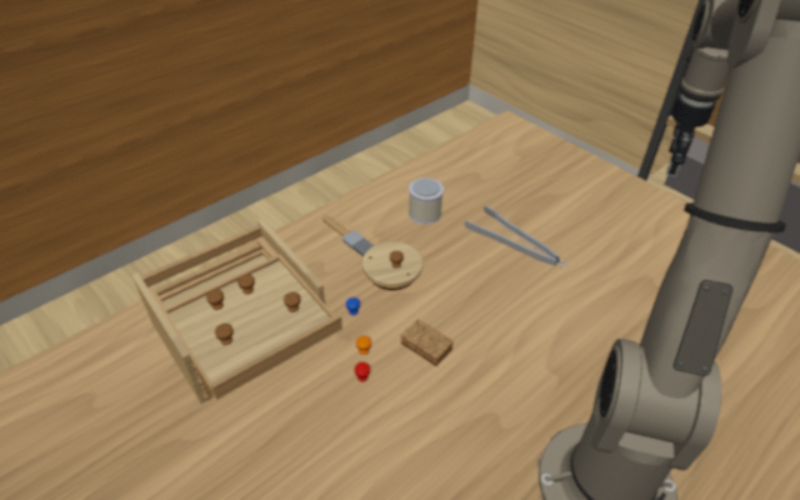

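Top view (800x500): the tray front edge runs about (173,260)-(289,268). The rack sides are at x≈175 and 302, the turntable knob at (396,220), the tongs tips at (499,216) and (531,213), and the pin at (527,315). The blue, orange and red look-alikes are at (336,229), (314,270) and (296,291), with the tin at (485,168). The side view agrees.

Run:
```python
from h import *
import pickle
cs=pickle.load(open("c0.pkl","rb"));t=cs["top"];im=t["image"][:,:,::-1]
a=cv2.resize(im[80:220,125:255],None,fx=4,fy=4,interpolation=cv2.INTER_CUBIC)
cv2.imwrite("pics/crop0.png",a)
# tongs mask: low saturation
hsv=cv2.cvtColor(im,cv2.COLOR_BGR2HSV)
m=((hsv[:,:,1]<75)).astype(np.uint8); m[:, :385]=0;m[:,445:]=0;m[:160]=0;m[265:]=0
ys,xs=np.nonzero(m);P=np.array([onz(t,(x,y),.02) for x,y in zip(xs,ys)])
print(len(xs),xs.min(),xs.max(),ys.min(),ys.max())
for r in range(164,264,6):
    q=np.nonzero(m[r])[0]; 
    if len(q):
        g=np.split(q,np.nonzero(np.diff(q)>2)[0]+1); print(r,[(k[0],k[-1],np.round(onz(t,(k.mean(),r),.02)[:2],3).tolist()) for k in g])
# knobs brown
for n,c in cs.items():
    h=cv2.cvtColor(c["image"],cv2.COLOR_RGB2HSV); mm=((h[:,:,1]>110)&(h[:,:,2]<125)).astype(np.uint8)
    mm[:, 400:]=0
    k,l,st,ce=cv2.connectedComponentsWithStats(mm)
    for i in range(1,k):
        if 30<st[i,4]<400: print(n,st[i].tolist(),np.round(ce[i],1),np.round(onz(c,ce[i],.07)[:2],4),np.round(onz(c,ce[i],.145)[:2],4))
```

```text
669 398 427 169 260
170 [(np.int64(424), np.int64(426), [0.642, -0.399])]
176 [(np.int64(398), np.int64(400), [0.624, -0.319]), (np.int64(425), np.int64(427), [0.624, -0.402])]
182 [(np.int64(399), np.int64(402), [0.606, -0.323]), (np.int64(424), np.int64(427), [0.605, -0.4])]
188 [(np.int64(401), np.int64(404), [0.587, -0.329]), (np.int64(423), np.int64(426), [0.587, -0.396])]
194 [(np.int64(403), np.int64(406), [0.569, -0.335]), (np.int64(422), np.int64(426), [0.569, -0.394])]
200 [(np.int64(405), np.int64(407), [0.551, -0.339]), (np.int64(422), np.int64(426), [0.55, -0.394])]
206 [(np.int64(406), np.int64(409), [0.532, -0.343]), (np.int64(422), np.int64(426), [0.532, -0.393])]
212 [(np.int64(407), np.int64(410), [0.514, -0.346]), (np.int64(422), np.int64(426), [0.514, -0.393])]
218 [(np.int64(409), np.int64(411), [0.496, -0.35]), (np.int64(423), np.int64(426), [0.496, -0.394])]
224 [(np.int64(410), np.int64(412), [0.478, -0.353]), (np.int64(423), np.int64(426), [0.478, -0.394])]
230 [(np.int64(411), np.int64(414), [0.46, -0.357]), (np.int64(423), np.int64(426), [0.459, -0.393])]
2
[... 1994 characters left out ...]
[ 18.8 350.2] [0.1297 0.771 ] [0.1498 0.7242]
top [344, 360, 18, 3, 36] [352.8 361.1] [ 0.0896 -0.1664] [ 0.112  -0.1584]
top [363, 360, 17, 4, 38] [371.  361.5] [ 0.0877 -0.2183] [ 0.1102 -0.2072]
top [154, 362, 46, 5, 92] [176.6 363.5] [0.0884 0.3311] [0.1109 0.31  ]
top [7, 365, 13, 4, 33] [ 13.  366.2] [0.0861 0.7851] [0.1088 0.7374]
top [21, 364, 14, 4, 32] [ 27.5 365.8] [0.0867 0.7453] [0.1093 0.6999]
top [105, 366, 34, 5, 84] [121.  367.5] [0.0793 0.4862] [0.1023 0.456 ]
top [106, 376, 16, 5, 34] [113.2 378.6] [0.0492 0.5069] [0.0741 0.4755]
top [58, 382, 21, 10, 86] [ 66.3 386.6] [0.0289 0.636 ] [0.0549 0.5971]
top [279, 393, 15, 7, 35] [286.2 396.5] [-0.0058  0.0229] [0.0222 0.0198]
```

View pics/crop0.png

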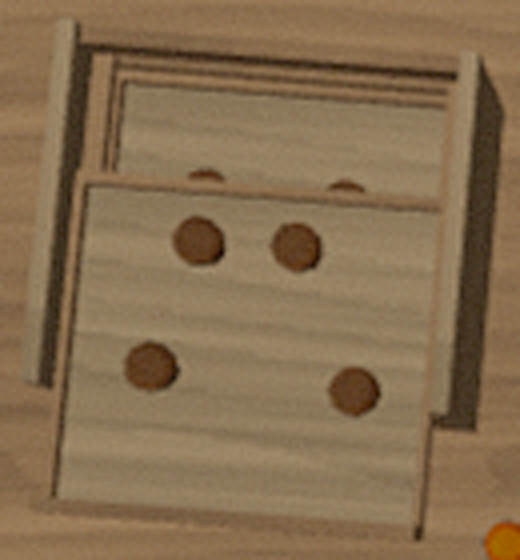

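The crop (4x, offset 125,80) shows the four tray knobs standing. The rack's front corners are near (36,384) and (442,415), and the tray's front edge runs from (50,510) to (415,538).

```bash
cat >> h.py <<'E'
from scipy.spatial.transform import Rotation as Ro
def plan(target,yaw=None,s=None):
    "units for a move to target (world) with tool down, tool x at heading yaw (deg)"
    s=s or robot.read_state();R=s["tool_rot"]
    sh=R.T@(np.array(target)-s["ee_pos"])/.2
    rv=np.zeros(3)
    if yaw is not None:
        a=np.radians(yaw);T=np.array([[np.cos(a),np.sin(a),0],[np.sin(a),-np.cos(a),0],[0,0,-1]]);rv=Ro.from_matrix(R.T@T).as_rotvec()/2
    print("turn",np.round(rv,3),"shift",np.round(sh,3),"dist mm",round(200*np.linalg.norm(sh)),"deg",round(np.degrees(2*np.linalg.norm(rv)),1))
E
python3 - <<'E'
from h import *
import pickle
cs=pickle.load(open("c0.pkl","rb"));t=cs["top"];im=t["image"][:,:,::-1]
W=lambda u,v,z:onz(t,(125+u/4-.4,80+v/4-.4),z)[:2]
for n,u,v,z in [("Lback",66,20,.15),("Lfront",36,384,.15),("Rback",470,54,.15),("Rfront",442,415,.15),("trayL",52,508,.148),("trayR",415,536,.148),("trayLtop",52,497,.148)]:
    print(n,np.round(W(u,v,z),4))
L,R=W(36,384,.15),W(442,415,.15);a,b=W(52,508,.148),W(415,536,.148)
f=lambda p,q:np.degrees(np.arctan2(-(q-p)[0],-(q-p)[1]))*-1
print("rack mid",(L+R)/2,"w",np.linalg.norm(L-R),f(L,R),"tray mid",(a+b)/2,np.linalg.norm(a-b),f(a,b))
hd=lambda p,q:np.degrees(np.arctan2((q-p)[1],(q-p)[0]))
print("side headings",hd(L,W(66,20,.15)),hd(R,W(470,54,.15)))
# tongs
hsv=cv2.cvtColor(im,cv2.COLOR_BGR2HSV)
m=((hsv[:,:,1]<75)); m[:, :385]=0;m[:,445:]=0;m[:160]=0;m[265:]=0
l=[];r=[]
for y in range(166,246):
    q=np.nonzero(m[y])[0]
    for g in np.split(q,np.nonzero(np.diff(q)>2)[0]+1) if len(q) else []:
        (l if g.mean()<418 else r).append(onz(t,(g.mean(),y),.02)[:2])
l=np.array(l);r=np.array(r)
print("tips x",l[0],r[0])
# straight arm part x .43-.56
pl=np.polyfit(*l[(l[:,0]>.43)&(l[:,0]<.56)].T,1);pr=np.polyfit(*r[(r[:,0]>.43)&(r[:,0]<.56)].T,1)
x=(pr[1]-pl[1])/(pl[0]-pr[0]);h=(np.arctan(pl[0])+np.arctan(pr[0]))/2
tips=(l[0]+r[0])/2
print("apex",x,np.polyval(pl,x),"heading",np.degrees(h),"tipsmid",tips,"gap",np.linalg.norm(l[0]-r[0]),"perp heading",np.degrees(np.arctan2(*(l[0]-r[0])[[0,1]]))*-1)
u=np.array([np.cos(h),np.sin(h)]);print("origin", tips-.14*u)
# knob
st=cs["side"];
for z in(.07,.076):print(onz(t,(316.2,175.9),z),onz(st,(317.5,208.4),z))
print(tri(t,(316.2,175.9),st,(317.5,208.4)))
plan([.5,-.4,.24],0)
E
```

```text
Lback [0.8638 0.4187]
Lfront [0.6117 0.4332]
Rback [0.8406 0.1413]
Rfront [0.5899 0.1585]
trayL [0.5276 0.4212]
trayR [0.5077 0.1765]
trayLtop [0.535  0.4214]
rack mid [0.60083977 0.29586161] w 0.27549189890920583 -4.537053960355157 tray mid [0.51763683 0.29883211] 0.2455431081846575 -4.648829992156459
side headings -3.2804013370099354 -3.947727665634145
tips x [ 0.63621421 -0.31746124] [ 0.64528651 -0.4005238 ]
apex 0.2836281248172866 -0.3920626473241247 heading 5.455378878450733 tipsmid [ 0.64075036 -0.35899252] gap 0.08355654556843167 perp heading 6.233276676435662
origin [ 0.50138449 -0.37230239]
[ 0.61904875 -0.06485073  0.07      ] [ 0.60804579 -0.05616728  0.07      ]
[ 0.61836288 -0.06468276  0.076     ] [ 0.6035484  -0.05202235  0.076     ]
(array([ 0.62006595, -0.06593717,  0.05495308]), np.float64(0.0019315336486017392))
turn [-0.001  0.     0.232] shift [ 1.341 -0.465 -0.076] dist mm 284 deg 26.6
```

Run:
```python
from h import *
plan([.43,-.48,.24],-4)
```

```text
turn [-0.001  0.     0.267] shift [ 0.849 -0.264 -0.076] dist mm 179 deg 30.6
```

Emit:
send_rows(deltas=[[[0,0,0.06,0.2,-0.06,-0.02,0],[0,0,0.13,0.42,-0.13,-0.04,0],[0,0,0.2,0.64,-0.2,-0.06,0],[0,0,0.267,0.85,-0.26,-0.08,0],[0,0,0.267,0.85,-0.26,-0.08,0]]])

```text
time: 0.72
ee_pos: [0.4351, -0.477, 0.2414]
tool_rot: [[0.998, -0.063, 0.002], [-0.063, -0.998, 0.002], [0.001, -0.002, -1.0]]
ft_force: [0.2, -0.5, -0.3]
opening: 0.0425
grasp_force: 0.0
```

Emit:
send_rows(deltas=[[[0,0,0,0.1,-0.25,0,0],[0,0,0,0.2,-0.5,0,0],[0,0,0,0.3,-0.75,0,0],[0,0,0,0.4,-1,0,0],[0,0,0,0.4,-1,0,0]]])

```text
time: 1.35
ee_pos: [0.5266, -0.2826, 0.2412]
tool_rot: [[0.998, -0.062, 0.0], [-0.062, -0.998, 0.002], [0.0, -0.002, -1.0]]
ft_force: [0.2, 0.1, 0.6]
opening: 0.0429
grasp_force: 0.0
```

Emit:
send_rows(deltas=[[[0,0,0,0,-0.25,0,0],[0,0,0,0,-0.5,0,0],[0,0,0,0,-0.75,0,0],[0,0,0,0,-1,0,0],[0,0,0,0,-1,0,0]]])

```text
time: 1.98
ee_pos: [0.5387, -0.0847, 0.2415]
tool_rot: [[0.998, -0.064, -0.0], [-0.064, -0.998, 0.001], [-0.0, -0.001, -1.0]]
ft_force: [0.2, -0.7, 0.3]
opening: 0.043
grasp_force: 0.0
```

Emit:
send_rows(deltas=[[[0,0,0,0,-0.25,0,0],[0,0,0,0,-0.5,0,0],[0,0,0,0,-0.75,0,0],[0,0,0,0,-1,0,0],[0,0,0,0,-1,0,0]]])

```text
time: 2.6
ee_pos: [0.5528, 0.1144, 0.2413]
tool_rot: [[0.998, -0.065, -0.0], [-0.065, -0.998, 0.001], [-0.0, -0.001, -1.0]]
ft_force: [0.2, -0.5, 0.1]
opening: 0.0428
grasp_force: 0.0
```

Run:
```python
from h import *
s=robot.read_state();print(s["time"],s["ee_pos"],s["opening"],s["ft_force"],s["joints"])
plan([.47,.303,.20],-4);plan([.47,.303,.139],-4)
```

```text
2.6 [0.55276299 0.1143766  0.24133995] 0.04281675056898938 [ 0.24124931 -0.51613122  0.14908538] [-0.15478247  0.29033211 -0.19453239  1.79585168  0.06206322  1.06125365
 -2.00752082]
turn [-0.001  0.     0.002] shift [-0.474 -0.914  0.208] dist mm 210 deg 0.3
turn [-0.001  0.     0.002] shift [-0.474 -0.914  0.513] dist mm 230 deg 0.3
```

Emit:
send_rows(deltas=[[[0,0,0,-0.2,-0.2,0,0],[0,0,0,-0.4,-0.4,0,0],[0,0,0,-0.47,-0.65,0.1,0],[0,0,0,-0.47,-0.91,0.3,0],[0,0,0,-0.47,-0.91,0.51,0]]])

```text
time: 3.22
ee_pos: [0.473, 0.3021, 0.1391]
tool_rot: [[0.998, -0.068, 0.002], [-0.068, -0.998, 0.003], [0.002, -0.003, -1.0]]
ft_force: [1.2, 0.2, -0.1]
opening: 0.0424
grasp_force: 0.0
```

Emit:
send_rows(deltas=[[[0,0,0,0.03,0,0,0],[0,0,0,0.07,0,0,0],[0,0,0,0.1,0,0,0],[0,0,0,0.13,0,0,0],[0,0,0,0.15,0,0,0]]])

```text
time: 3.85
ee_pos: [0.5025, 0.2977, 0.1404]
tool_rot: [[0.997, -0.071, 0.001], [-0.071, -0.997, 0.001], [0.001, -0.001, -1.0]]
ft_force: [-0.2, 1.8, 0.2]
opening: 0.0428
grasp_force: 0.0
```

Run:
```python
from h import *
s=robot.read_state();print(s["time"],s["ee_pos"],s["opening"],s["ft_force"])
t=robot.get_image("top");si=robot.get_image("side")
a=cv2.resize(t["image"][80:240,120:260,::-1],(525,600),interpolation=cv2.INTER_CUBIC)
b=cv2.resize(si["image"][150:350,90:290,::-1],(270,270))
c=np.zeros((600,800,3),np.uint8);c[:,:525]=a;c[:270,525:795]=b
cv2.imwrite("pics/p1.png",c)
```

```text
3.85 [0.50245049 0.29765363 0.1403728 ] 0.042833093529933704 [-0.23692355  1.83231269  0.24388175]
```

View pics/p1.png

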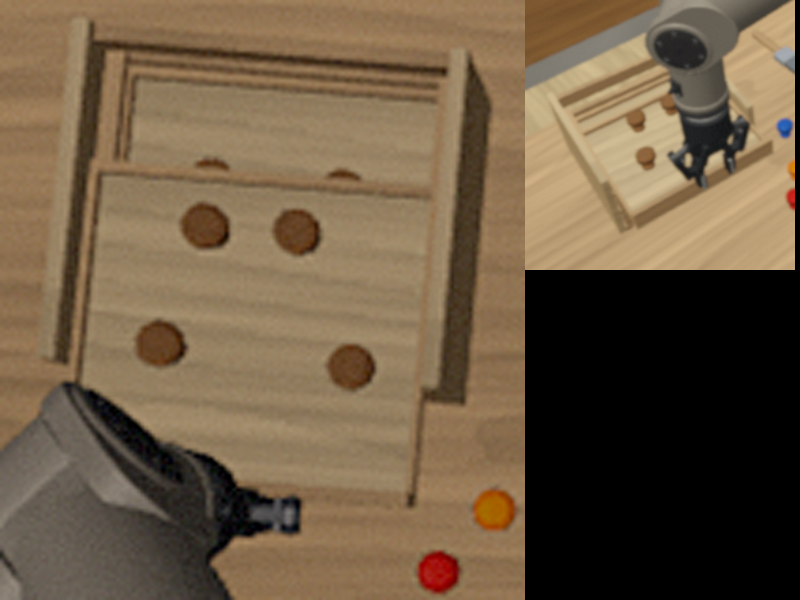

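The fingers are just in front of the tray's front board (finger at (290,512), board edge about 495). All four knobs are standing, so I push slowly.

Emit:
send_rows(deltas=[[[0,0,0,0.02,0,0,0],[0,0,0,0.04,0,0,0],[0,0,0,0.06,0,0,0],[0,0,0,0.08,0,0,0],[0,0,0,0.1,0,0,0]]])

```text
time: 4.58
ee_pos: [0.5202, 0.2967, 0.1394]
tool_rot: [[0.998, -0.069, -0.002], [-0.069, -0.998, -0.001], [-0.002, 0.001, -1.0]]
ft_force: [-4.7, -0.5, 2.4]
opening: 0.0428
grasp_force: 2.9
```

Emit:
send_rows(deltas=[[[0,0,0,0.02,0,0,0],[0,0,0,0.04,0,0,0],[0,0,0,0.06,0,0,0],[0,0,0,0.08,0,0,0],[0,0,0,0.1,0,0,0]]])

```text
time: 5.2
ee_pos: [0.5399, 0.2954, 0.1394]
tool_rot: [[0.998, -0.069, -0.003], [-0.069, -0.998, -0.001], [-0.003, 0.001, -1.0]]
ft_force: [-5.0, 0.1, 3.9]
opening: 0.0428
grasp_force: 3.4
```

Emit:
send_rows(deltas=[[[0,0,0,0.02,0,0,0],[0,0,0,0.04,0,0,0],[0,0,0,0.06,0,0,0],[0,0,0,0.08,0,0,0],[0,0,0,0.1,0,0,0]]])

```text
time: 5.82
ee_pos: [0.5598, 0.294, 0.1394]
tool_rot: [[0.998, -0.069, -0.003], [-0.069, -0.998, -0.001], [-0.003, 0.001, -1.0]]
ft_force: [-6.4, -0.5, 4.1]
opening: 0.043
grasp_force: 3.6
```

Emit:
send_rows(deltas=[[[0,0,0,0.02,0,0,0],[0,0,0,0.04,0,0,0],[0,0,0,0.06,0,0,0],[0,0,0,0.08,0,0,0],[0,0,0,0.1,0,0,0]]])

```text
time: 6.45
ee_pos: [0.5797, 0.2926, 0.1394]
tool_rot: [[0.998, -0.069, -0.003], [-0.069, -0.998, -0.001], [-0.003, 0.001, -1.0]]
ft_force: [-5.5, -1.0, 3.2]
opening: 0.0426
grasp_force: 3.8
```

Emit:
send_rows(deltas=[[[0,0,0,0.02,0,0,0],[0,0,0,0.035,0,0,0],[0,0,0,0.05,0,0,0]]])

```text
time: 6.82
ee_pos: [0.5896, 0.2918, 0.1394]
tool_rot: [[0.998, -0.069, -0.003], [-0.069, -0.998, -0.001], [-0.003, 0.001, -1.0]]
ft_force: [-7.0, -0.8, 4.7]
opening: 0.0429
grasp_force: 3.9
```

Emit:
send_rows(deltas=[[[0,0,0,0.015,0,0,0],[0,0,0,0.03,0,0,0],[0,0,0,0.03,0,0,0]]])

```text
time: 7.2
ee_pos: [0.5943, 0.2916, 0.1393]
tool_rot: [[0.998, -0.069, -0.006], [-0.069, -0.998, -0.001], [-0.006, 0.002, -1.0]]
ft_force: [-10.1, -0.9, 7.0]
opening: 0.0427
grasp_force: 5.9
```

Emit:
send_rows(deltas=[[[0,0,0,0.015,0,0,0],[0,0,0,0.03,0,0,0],[0,0,0,0.03,0,0,0]]])

```text
time: 7.58
ee_pos: [0.5953, 0.2926, 0.1392]
tool_rot: [[0.998, -0.067, -0.014], [-0.067, -0.998, -0.002], [-0.014, 0.003, -1.0]]
ft_force: [-23.1, -0.9, 14.5]
opening: 0.0427
grasp_force: 13.6
```

The tray is stopped hard against the rail. I back off, lift, and check.

Emit:
send_rows(deltas=[[[0,0,0,-0.05,0,0,0],[0,0,0,-0.2,0,0,0],[0,0,0,-0.45,0,0,0],[0,0,0,-0.6,0,-0.2,0],[0,0,0,-0.6,0,-0.5,-1]]])

```text
time: 8.2
ee_pos: [0.4805, 0.2988, 0.239]
tool_rot: [[0.998, -0.067, -0.004], [-0.067, -0.998, -0.003], [-0.004, 0.003, -1.0]]
ft_force: [2.0, 0.9, 0.8]
opening: 0.0595
grasp_force: 0.0
```

Emit:
send_rows(deltas=[[[0,0,0,0.05,0.25,0,-1],[0,0,0,0.15,0.5,0,-1],[0,0,0,0.2,0.75,0,-1],[0,0,0,0.25,1,0,-1],[0,0,0,0.25,1,0,-1]]])

```text
time: 8.82
ee_pos: [0.5206, 0.0905, 0.2396]
tool_rot: [[0.997, -0.078, 0.001], [-0.078, -0.997, -0.002], [0.001, 0.002, -1.0]]
ft_force: [-0.5, 0.9, -0.9]
opening: 0.0854
grasp_force: 0.0
```

Run:
```python
from h import *
s=robot.read_state();print(s["time"],s["ee_pos"],s["opening"],s["ft_force"])
t=robot.get_image("top");si=robot.get_image("side")
a=cv2.resize(t["image"][80:240,120:260,::-1],(525,600),interpolation=cv2.INTER_CUBIC)
b=cv2.resize(si["image"][150:350,90:290,::-1],(270,270))
c=np.zeros((600,800,3),np.uint8);c[:,:525]=a;c[:270,525:795]=b
cv2.imwrite("pics/p2.png",c)
```

```text
8.825 [0.52058494 0.09049522 0.23963528] 0.08536130632682967 [-0.48723645  0.90446912 -0.87636756]
```

View pics/p2.png

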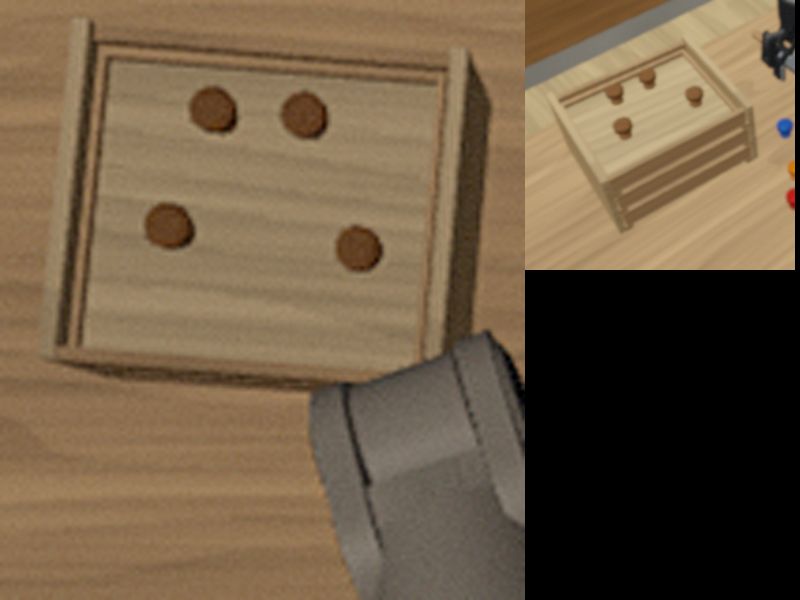

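The tray is flush with the rack sides (front edge (55,350)-(440,385)) and all four knobs stand. Next, the tongs.

Emit:
send_rows(deltas=[[[0,0,-0.02,0.04,0.25,0,-1],[0,0,-0.04,0.08,0.5,0,-1],[0,0,-0.06,0.08,0.75,0,-1],[0,0,-0.087,0.08,1,0,-1],[0,0,-0.087,0.08,1,0,-1]]])

```text
time: 9.55
ee_pos: [0.5213, -0.1078, 0.2396]
tool_rot: [[0.995, 0.099, 0.0], [0.099, -0.995, -0.001], [0.0, 0.001, -1.0]]
ft_force: [0.4, 0.3, 0.5]
opening: 0.0854
grasp_force: 0.0
```

Run:
```python
from h import *
s=robot.read_state();print(s["time"],s["ee_pos"],s["opening"],s["joints"])
plan([.508,-.373,.20],5.5);plan([.508,-.373,.1],5.5)
```

```text
9.55 [ 0.52126534 -0.10784839  0.23955734] 0.08535052344859582 [ 0.17380583  0.23296024 -0.10325922  1.87495695  0.02937009  1.03477306
 -1.41333687]
turn [ 0.001 -0.     0.002] shift [-0.197  1.312  0.2  ] dist mm 268 deg 0.2
turn [ 0.001 -0.     0.002] shift [-0.197  1.312  0.7  ] dist mm 300 deg 0.2
```

Emit:
send_rows(deltas=[[[0,0,0,-0.05,0.25,0,-1],[0,0,0,-0.1,0.5,0,-1],[0,0,0,-0.15,0.75,0,-1],[0,0,0,-0.2,1,0.1,-1],[0,0,0,-0.2,1,0.2,-1]]])

```text
time: 10.18
ee_pos: [0.5025, -0.3106, 0.1992]
tool_rot: [[0.995, 0.099, 0.001], [0.099, -0.995, -0.002], [0.001, 0.002, -1.0]]
ft_force: [0.8, 0.4, -0.6]
opening: 0.0854
grasp_force: 0.0
```

Emit:
send_rows(deltas=[[[0,0,0,0,0.16,0.1,-1],[0,0,0,0,0.31,0.2,-1],[0,0,0,0,0.31,0.35,-1],[0,0,0,0,0.31,0.5,-1],[0,0,0,0,0.31,0.5,-1]]])

```text
time: 10.8
ee_pos: [0.5089, -0.366, 0.0972]
tool_rot: [[0.994, 0.107, -0.004], [0.107, -0.994, 0.004], [-0.003, -0.004, -1.0]]
ft_force: [0.8, 0.7, 0.1]
opening: 0.0854
grasp_force: 0.0
```

Run:
```python
from h import *
t=robot.get_image("top");si=robot.get_image("side")
s=robot.read_state();print(s["time"],s["ee_pos"])
plan([.508,-.373,.016],5.5)
for n,c in(("top",t),("side",si)):print(n,proj(c,s["ee_pos"]),proj(c,[.508,-.373,.01]))
a=cv2.resize(t["image"][150:280,370:470,::-1],(400,520),interpolation=cv2.INTER_CUBIC)
b=cv2.resize(si["image"][140:240,350:470,::-1],(400,333),interpolation=cv2.INTER_CUBIC)
c=np.zeros((520,800,3),np.uint8);c[:,:400]=a;c[:333,400:]=b
cv2.imwrite("pics/p3.png",c)
```

```text
10.9 [ 0.5103171  -0.36802145  0.10020351]
turn [-0.    -0.001  0.005] shift [-0.015  0.024  0.421] dist mm 84 deg 0.6
top [422.95464539 212.39792641] [416.6517651  214.07001604]
side [416.98349991 170.00372794] [414.17531911 191.90683651]
```

View pics/p3.png

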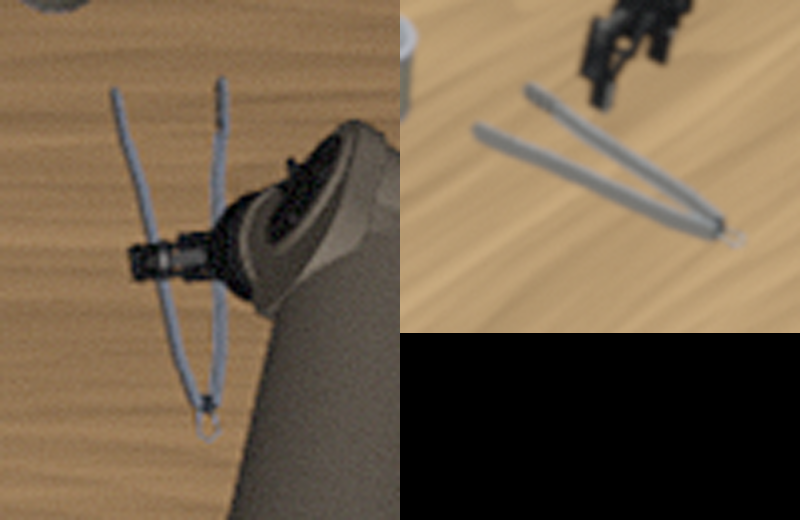

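The tongs pin is at crop (207,403) and the tips at (115,90) and (222,78), so the origin at x≈0.505 is confirmed. Descending.

Emit:
send_rows(deltas=[[[0,0,0.003,-0.01,0.024,0.12,-1],[0,0,0.004,-0.01,0.024,0.24,-1],[0,0,0.004,-0.01,0.024,0.35,-1],[0,0,0.004,-0.01,0.024,0.42,-1],[0,0,0.004,-0.01,0.024,0.42,-1]]], force=40)

```text
time: 11.52
ee_pos: [0.5076, -0.3739, 0.0157]
tool_rot: [[0.995, 0.096, -0.0], [0.096, -0.995, 0.0], [-0.0, -0.0, -1.0]]
ft_force: [0.2, 0.1, 0.9]
opening: 0.0852
grasp_force: 0.0
```

Emit:
send_rows(deltas=[[[0,0,0,0,0,0,-0.6],[0,0,0,0,0,0,-0.3],[0,0,0,0,0,0,-0.15],[0,0,0,0,0,0,-0.05],[0,0,0,0,0,0,-0.05]]])

```text
time: 12.15
ee_pos: [0.5073, -0.3743, 0.0157]
tool_rot: [[0.995, 0.096, 0.0], [0.096, -0.995, -0.0], [0.0, 0.0, -1.0]]
ft_force: [-0.6, -0.7, 0.4]
opening: 0.0449
grasp_force: 0.0
```

Emit:
send_rows(deltas=[[[0,0,0,0,0,0,0],[0,0,0,0,0,0,0.04],[0,0,0,0,0,0,0.04]]])

```text
time: 12.52
ee_pos: [0.5073, -0.3743, 0.0156]
tool_rot: [[0.995, 0.096, -0.0], [0.096, -0.995, 0.0], [-0.0, -0.0, -1.0]]
ft_force: [-0.3, -0.1, 0.5]
opening: 0.0408
grasp_force: 0.0
```

Run:
```python
from h import *
t=robot.get_image("top");si=robot.get_image("side")
s=robot.read_state();print(s["time"],s["ee_pos"],s["grasp_force"],s["opening"],s["ft_force"])
a=cv2.resize(t["image"][150:280,370:470,::-1],(400,520),interpolation=cv2.INTER_CUBIC)
b=cv2.resize(si["image"][140:240,350:470,::-1],(400,333),interpolation=cv2.INTER_CUBIC)
c=np.zeros((520,800,3),np.uint8);c[:,:400]=a;c[:333,400:]=b
cv2.imwrite("pics/p4.png",c)
```

```text
12.625 [ 0.50724567 -0.37429158  0.01557783] 0.0 0.041161189886889715 [-0.38957498 -0.16898466 -0.51207582]
```

View pics/p4.png

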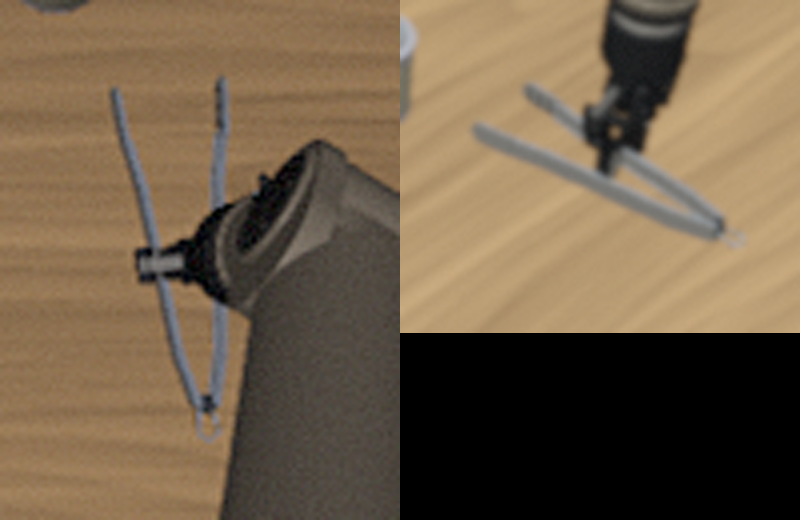

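The tongs have not moved. The finger tip shows at side crop (605,170), and I need to work out whether it is above or inside the strip.

Run:
```python
from h import *
s=robot.read_state();si=robot.get_image("side");t=robot.get_image("top")
print(robot.nose_length)
R=s["tool_rot"];p=s["ee_pos"]
for oy in(-.0205,-.035,.0205,.035):
  for z in(0,.01,.02): q=p+R@[0,oy,0];q[2]=z;print(oy,z,np.round(q,3),"side crop",np.round((proj(si,q)-[350,140])/.3+[400,0]),"top crop",np.round((proj(t,q)-[370,150])*4))
a=cv2.resize(si["image"][165:215,385:445,::-1],(720,600),interpolation=cv2.INTER_CUBIC)
cv2.imwrite("pics/p5.png",a)
```

```text
0.017
-0.0205 0 [ 0.505 -0.354  0.   ] side crop [601. 192.] top crop [159. 260.]
-0.0205 0.01 [ 0.505 -0.354  0.01 ] side crop [603. 184.] top crop [162. 260.]
-0.0205 0.02 [ 0.505 -0.354  0.02 ] side crop [605. 176.] top crop [165. 260.]
-0.035 0 [ 0.504 -0.339  0.   ] side crop [593. 199.] top crop [140. 262.]
-0.035 0.01 [ 0.504 -0.339  0.01 ] side crop [594. 191.] top crop [143. 262.]
-0.035 0.02 [ 0.504 -0.339  0.02 ] side crop [596. 184.] top crop [146. 262.]
0.0205 0 [ 0.509 -0.395  0.   ] side crop [626. 170.] top crop [211. 255.]
0.0205 0.01 [ 0.509 -0.395  0.01 ] side crop [628. 162.] top crop [215. 255.]
0.0205 0.02 [ 0.509 -0.395  0.02 ] side crop [629. 154.] top crop [218. 254.]
0.035 0 [ 0.511 -0.409  0.   ] side crop [635. 162.] top crop [230. 253.]
0.035 0.01 [ 0.511 -0.409  0.01 ] side crop [636. 155.] top crop [234. 253.]
0.035 0.02 [ 0.511 -0.409  0.02 ] side crop [638. 147.] top crop [237. 252.]
```

View pics/p5.png

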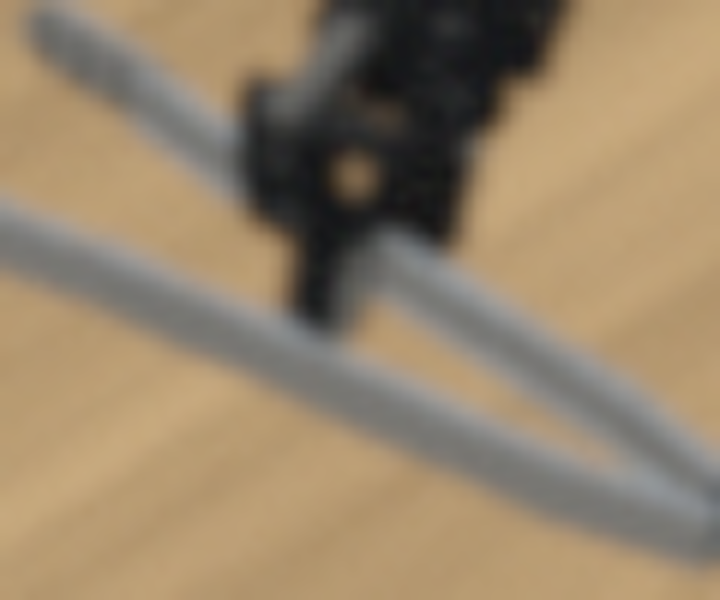

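The finger tip sits at about z≈0.022, level with or above the strip tops. It is about 20 mm higher than assumed, so the fingers passed over the strips. I re-open to about 70 mm and go lower in small steps, watching the force.

Emit:
send_rows(deltas=[[[0,0,0,0,0,-0.01,-0.4],[0,0,0,0,0,-0.01,-0.7],[0,0,0,0,0,0,-0.7],[0,0,0,0,0,0.02,-0.7],[0,0,0,0,0,0.04,-0.7]]])

```text
time: 13.35
ee_pos: [0.5072, -0.3742, 0.0072]
tool_rot: [[0.995, 0.096, -0.0], [0.096, -0.995, 0.0], [-0.0, -0.0, -1.0]]
ft_force: [-0.7, 0.8, -0.6]
opening: 0.0727
grasp_force: 0.0
```

Emit:
send_rows(deltas=[[[0,0,0,0,0,0.01,-0.7],[0,0,0,0,0,0.02,-0.7],[0,0,0,0,0,0.02,-0.7]]])

```text
time: 13.72
ee_pos: [0.5072, -0.3742, 0.0034]
tool_rot: [[0.995, 0.096, -0.0], [0.096, -0.995, 0.0], [-0.0, -0.0, -1.0]]
ft_force: [-0.2, -0.3, -0.3]
opening: 0.0723
grasp_force: 0.0
```

Run:
```python
from h import *
si=robot.get_image("side");s=robot.read_state();print(s["time"],s["ee_pos"],s["opening"],s["ft_force"])
cv2.imwrite("pics/p6.png",cv2.resize(si["image"][165:215,385:445,::-1],(720,600),interpolation=cv2.INTER_CUBIC))
R=s["tool_rot"];p=s["ee_pos"]
for oy in(-.036,-.05):
  for z in(0,.01,.02): q=p+R@[0,oy,0];q[2]=z;print(oy,z,np.round(q,3),np.round((proj(si,q)-[385,165])*12))
```

```text
13.775 [ 0.50727053 -0.3742918   0.00358495] 0.07259612862902996 [-0.67209579 -0.45501277  0.10129658]
-0.036 0 [ 0.504 -0.338  0.   ] [271. 420.]
-0.036 0.01 [ 0.504 -0.338  0.01 ] [276. 391.]
-0.036 0.02 [ 0.504 -0.338  0.02 ] [282. 363.]
-0.05 0 [ 0.502 -0.325  0.   ] [240. 447.]
-0.05 0.01 [ 0.502 -0.325  0.01 ] [245. 419.]
-0.05 0.02 [ 0.502 -0.325  0.02 ] [250. 390.]
```

View pics/p6.png

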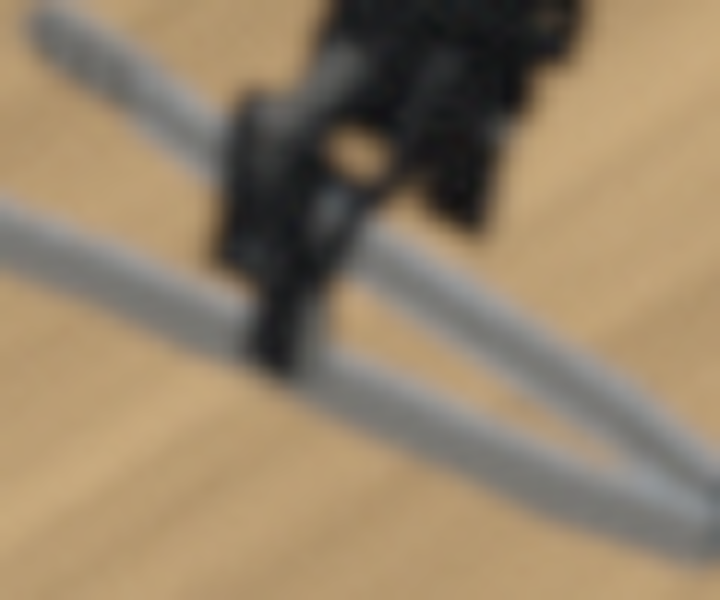

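The left finger is now outside the left strip, with its tip (285,375) at about z≈0.018. I go down about 9 mm more, then close.

Emit:
send_rows(deltas=[[[0,0,0,0,0,0.015,-0.7],[0,0,0,0,0,0.03,-0.7],[0,0,0,0,0,0.045,-0.7],[0,0,0,0,0,0.045,-0.7]]])

```text
time: 14.28
ee_pos: [0.507, -0.3741, -0.0058]
tool_rot: [[0.995, 0.096, -0.001], [0.096, -0.995, 0.0], [-0.001, -0.0, -1.0]]
ft_force: [-0.1, 0.4, -1.2]
opening: 0.0726
grasp_force: 0.0
```

Emit:
send_rows(deltas=[[[0,0,0,0,0,0,-0.5],[0,0,0,0,0,0,-0.3],[0,0,0,0,0,0,-0.2],[0,0,0,0,0,0,-0.15],[0,0,0,0,0,0,-0.15]]])

```text
time: 14.9
ee_pos: [0.5079, -0.3747, -0.0046]
tool_rot: [[0.995, 0.095, 0.001], [0.095, -0.995, -0.001], [0.001, 0.001, -1.0]]
ft_force: [-1.2, 0.4, 5.7]
opening: 0.0493
grasp_force: 5.9
```

Emit:
send_rows(deltas=[[[0,0,0,0,0,-0.01,-0.1],[0,0,0,0,0,-0.015,-0.05],[0,0,0,0,0,-0.02,0],[0,0,0,0,0,-0.02,0],[0,0,0,0,0,-0.02,0.05]]])

```text
time: 15.52
ee_pos: [0.5072, -0.3743, -0.0015]
tool_rot: [[0.995, 0.096, -0.0], [0.096, -0.995, 0.0], [-0.0, -0.0, -1.0]]
ft_force: [-0.0, -0.2, -0.7]
opening: 0.0409
grasp_force: 5.9
```

Emit:
send_rows(deltas=[[[0,0,0,0,0,-0.01,0.05],[0,0,0,0,0,-0.02,0.05],[0,0,0,0,0,-0.06,0.05],[0,0,0,0,0,-0.1,0.05],[0,0,0,0,0,-0.1,0.05]]])

```text
time: 16.15
ee_pos: [0.508, -0.3748, 0.0198]
tool_rot: [[0.995, 0.096, 0.002], [0.096, -0.995, -0.001], [0.002, 0.001, -1.0]]
ft_force: [-0.6, 0.0, -1.6]
opening: 0.0408
grasp_force: 5.9
```

Run:
```python
from h import *
si=robot.get_image("side");t=robot.get_image("top");s=robot.read_state();print(s["time"],s["ee_pos"],s["opening"],s["ft_force"],s["grasp_force"])
a=cv2.resize(t["image"][150:280,370:470,::-1],(400,520),interpolation=cv2.INTER_CUBIC)
b=cv2.resize(si["image"][140:240,350:470,::-1],(400,333),interpolation=cv2.INTER_CUBIC)
c=np.zeros((520,800,3),np.uint8);c[:,:400]=a;c[:333,400:]=b
cv2.imwrite("pics/p7.png",c)
```

```text
16.25 [ 0.50736256 -0.37433947  0.01883985] 0.04072269011565722 [-0.43336578  0.15618578 -1.97711255] 5.896023877276093
```

View pics/p7.png

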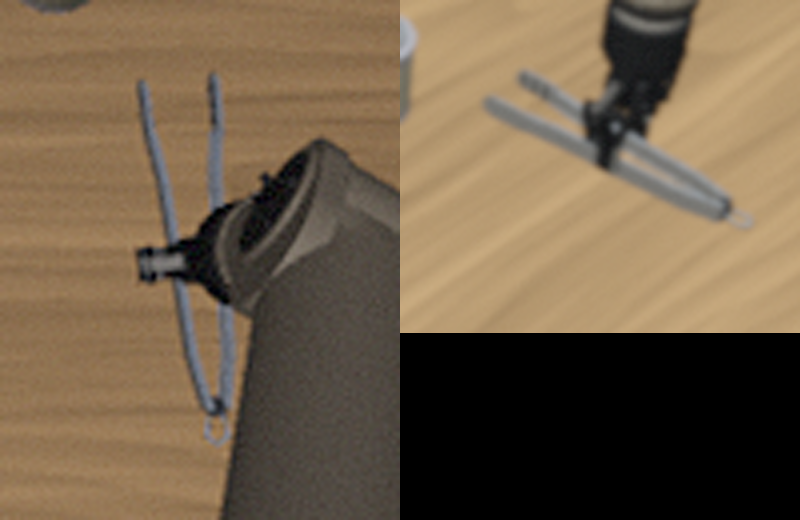

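Tongs are held and clear of the bench, squeezed to about 41 mm. Top tips are at crop (142,82) and (213,74), pin (216,405); side tips at (490,102) and (523,76), pin (728,210).

Run:
```python
from h import *
si=robot.get_image("side");t=robot.get_image("top");s=robot.read_state()
T=lambda u,v:np.array([370+u/4-.4,150+v/4-.4]);S=lambda u,v:np.array([350+(u-400)*.3-.35,140+v*.3-.35])
P=[tri(t,T(*a),si,S(*b)) for a,b in (((142,82),(490,102)),((213,74),(523,76)),((216,405),(728,210)))]
for p in P:print(np.round(p[0],4),round(p[1],4))
mid=(onz(t,T(142,82),.04)+onz(t,T(213,74),.04))/2;pin=onz(t,T(216,405),.04)
R=s["tool_rot"]
print("tips rel tool",R.T@(mid-s["ee_pos"]),"pin",R.T@(pin-s["ee_pos"]),"gap",np.linalg.norm(onz(t,T(142,82),.04)-onz(t,T(213,74),.04)))
im=t["image"];h=cv2.cvtColor(im,cv2.COLOR_RGB2HSV)
# turntable knob in both views, box centres of dark blob
for n,c,(x0,x1,y0,y1) in (("top",t,(300,335,160,192)),("side",si,(300,335,192,222))):
    g=cv2.cvtColor(c["image"],cv2.COLOR_RGB2HSV)[y0:y1,x0:x1];m=((g[:,:,1]>110)&(g[:,:,2]<125)).astype(np.uint8)
    k,l,st,ce=cv2.connectedComponentsWithStats(m);i=1+np.argmax(st[1:,4]);print(n,st[i],ce[i]+[x0,y0])
for K in ([.6190,-.0648],):
    for z in(.04,.059,.071,.076):print(z,proj(t,[*K,z]),proj(si,[*K,z]))
```

```text
[ 0.6384 -0.3352  0.0369] 0.0039
[ 0.6446 -0.3893  0.0361] 0.0037
[ 0.3963 -0.3861  0.0355] 0.0035
tips rel tool [ 0.13606182 -0.00110308 -0.02157368] pin [-0.10959981 -0.00092502 -0.02151292] gap 0.05414140741245229
top [ 11  11  11  11 102] [316.2254902  175.92156863]
side [13 13  9  8 39] [317.41025641 208.92307692]
0.04 [315.90798922 177.05753345] [317.06445864 212.44847306]
0.059 [316.08051964 176.34106161] [317.13317137 207.73346027]
0.071 [316.19210389 175.8776826 ] [317.17724351 204.70926526]
0.076 [316.23921221 175.68205461] [317.19576384 203.43841506]
```

The tongs are level, their underside is about TCP z + 1.5 mm, and the jaw centre is +115 mm along tool x. Knob at (0.619, -0.065).

Emit:
send_rows(deltas=[[[0,0,0,0,0,-0.1,0.05],[0,0,0,0,0,-0.25,0.05],[0,0,0,0,0,-0.45,0.05],[0,0,0,0,0,-0.6,0.05],[0,0,0,0,0,-0.7,0.05]]])

```text
time: 16.98
ee_pos: [0.5079, -0.3748, 0.1619]
tool_rot: [[0.995, 0.096, 0.003], [0.096, -0.995, -0.002], [0.003, 0.002, -1.0]]
ft_force: [-0.2, 0.0, -1.4]
opening: 0.0411
grasp_force: 5.9
```

Emit:
send_rows(deltas=[[[0,0,0,0,-0.08,0,0.05],[0,0,0,0,-0.22,0,0.05],[0,0,0,0,-0.37,0,0.05],[0,0,0,0,-0.52,0,0.05],[0,0,0,0,-0.67,0,0.05]]])

```text
time: 17.6
ee_pos: [0.4934, -0.2384, 0.1578]
tool_rot: [[0.995, 0.097, -0.002], [0.097, -0.995, 0.001], [-0.002, -0.001, -1.0]]
ft_force: [0.7, -0.1, -1.3]
opening: 0.0406
grasp_force: 5.9
```

Emit:
send_rows(deltas=[[[0,0,0,0.03,-0.15,0,0.05],[0,0,0,0.06,-0.3,0,0.05],[0,0,0,0.09,-0.45,0,0.05],[0,0,0,0.12,-0.6,0,0.05],[0,0,0,0.12,-0.7,0,0]]])

```text
time: 18.23
ee_pos: [0.504, -0.0963, 0.1579]
tool_rot: [[0.995, 0.098, -0.001], [0.098, -0.995, 0.001], [-0.001, -0.001, -1.0]]
ft_force: [-1.1, -0.3, -0.5]
opening: 0.0426
grasp_force: 5.5
```

Emit:
send_rows(deltas=[[[0,0,0,0,0,0,-0.03],[0,0,0,0,0,0,-0.03]]])

```text
time: 18.48
ee_pos: [0.5043, -0.0997, 0.1583]
tool_rot: [[0.995, 0.095, -0.001], [0.095, -0.995, -0.0], [-0.001, 0.0, -1.0]]
ft_force: [0.5, 0.6, -1.4]
opening: 0.0438
grasp_force: 5.2
```

```bash
cat > m.py <<'E'
from h import *
t=robot.get_image("top");si=robot.get_image("side");s=robot.read_state();R=s["tool_rot"];p=s["ee_pos"]
print(s["time"],p,s["opening"],s["grasp_force"],s["ft_force"],np.degrees(np.arctan2(R[1,0],R[0,0])))
plan([.5046,-.0770,.09],5.5)
im=t["image"];h=cv2.cvtColor(im,cv2.COLOR_RGB2HSV)
z=p[2]+.022
c=proj(t,[*(p+R@[.115,0,0])[:2],z]);print("jaw centre px",c,"knob px",proj(t,[.619,-.065,.076]))
for x in(.05,.07,.09,.10,.11,.12,.13,.135,.14):
    row=[]
    for y in np.arange(-.05,.0501,.001):
        q=p+R@[x,y,0];q[2]=z;u=proj(t,q);v=cv2.getRectSubPix(h[:,:,1],(1,1),(float(u[0]),float(u[1])))[0,0];row.append(v)
    print(x,"".join("#" if v<75 else "." for v in row))
E
python3 m.py
```

```text
18.575 [ 0.5046149 -0.1002853  0.1584488] 0.04362664159695782 5.20202980726026 [-0.30115546  0.33087499 -1.68577649] 5.39567944356953
turn [ 0.     0.    -0.001] shift [ 0.011 -0.116  0.342] dist mm 72 deg 0.1
jaw centre px [326.53959451 171.16099965] knob px [316.30795709 175.68191559]
0.05 .................####################################################################################
0.07 .....................##########################.....................##########.......................
0.09 ..................#########............................................##########....................
0.1 .................#######....................................................######...................
0.11 .................######.....................................................#######..................
0.12 ................#######....................................................########..................
0.13 ...............########....................................................########..................
0.135 ...............#######......................................................######...................
0.14 .....................................................................................................
```

The jaws straddle tool y = -30 to +29 mm, centred, tip at 0.138. I move above the knob and then down.

Emit:
send_rows(deltas=[[[0,0,0,0.005,-0.05,0,-0.03],[0,0,0,0.011,-0.116,0,-0.03],[0,0,0,0.011,-0.116,0.05,-0.03],[0,0,0,0.011,-0.116,0.15,-0.03],[0,0,0,0.011,-0.116,0.25,-0.03]]])

```text
time: 19.2
ee_pos: [0.5048, -0.076, 0.1076]
tool_rot: [[0.995, 0.096, -0.0], [0.096, -0.995, -0.0], [-0.0, 0.0, -1.0]]
ft_force: [-0.3, 0.6, -1.0]
opening: 0.0441
grasp_force: 5.2
```

Emit:
send_rows(deltas=[[[0,0,0,0,0,0,-0.03],[0,0,0,0,0,0,-0.03]]])

```text
time: 19.45
ee_pos: [0.5052, -0.076, 0.1089]
tool_rot: [[0.995, 0.096, 0.0], [0.096, -0.995, -0.0], [0.0, 0.0, -1.0]]
ft_force: [0.9, -0.9, -1.2]
opening: 0.0438
grasp_force: 5.2
```

```bash
cat >> m.py <<'E'
# brown knob in the tool frame (top view)
b=((h[160:192,300:335,1]>110)&(h[160:192,300:335,2]<125)).astype(np.uint8);k,l,st,ce=cv2.connectedComponentsWithStats(b);i=1+np.argmax(st[1:,4])
q=onz(t,ce[i]+[300,160],.071);print("knob",st[i],q,"in tool",R.T@(q-p))
plan([.5046,-.0770,.0525],5.5)
E
python3 m.py
```

```text
19.55 [ 0.50553777 -0.07601729  0.10932146] 0.04403774326274717 5.202992114354856 [ 0.51660688 -0.19189416 -0.5141025 ] 5.487944454739711
turn [ 0.    -0.001 -0.   ] shift [-0.005  0.004  0.097] dist mm 19 deg 0.1
jaw centre px [316.86285751 173.05034916] knob px [316.30795709 175.68191559]
0.05 .......##############################################################################################
0.07 ..............#####################..................................##########......................
0.09 ..................##########............................................###########..................
0.1 .................########..................................................#########.................
0.11 ................########....................................................########.................
0.12 ................########....................................................#########................
0.13 ...............#########....................................................#########................
0.135 .................#####........................................................#####..................
0.14 .....................................................................................................
knob [ 11  11  12  11 105] [ 0.61875236 -0.06498872  0.071     ] in tool [ 0.1136976  -0.00016098  0.03847775]
turn [ 0.    -0.001 -0.   ] shift [-0.006  0.004  0.284] dist mm 57 deg 0.1
```

Emit:
send_rows(deltas=[[[0,0,0,-0.003,0.002,0.05,-0.03],[0,0,0,-0.003,0.002,0.12,-0.03],[0,0,0,-0.003,0.002,0.19,-0.03],[0,0,0,-0.003,0.002,0.25,-0.03],[0,0,0,-0.003,0.002,0.28,-0.03]]])

```text
time: 20.18
ee_pos: [0.5038, -0.0763, 0.0514]
tool_rot: [[0.995, 0.096, -0.002], [0.096, -0.995, 0.0], [-0.002, -0.0, -1.0]]
ft_force: [-0.1, 0.4, -0.7]
opening: 0.0439
grasp_force: 5.2
```

Emit:
send_rows(deltas=[[[0,0,0,0,0,0,-0.03],[0,0,0,0,0,0,-0.03]]])

```text
time: 20.42
ee_pos: [0.5047, -0.0764, 0.0529]
tool_rot: [[0.995, 0.096, 0.001], [0.096, -0.995, -0.0], [0.001, 0.0, -1.0]]
ft_force: [0.0, -0.0, -1.0]
opening: 0.0441
grasp_force: 5.2
```

```bash
python3 m.py
```

```text
20.525 [ 0.5047994  -0.07641398  0.05304289] 0.044140395175632376 5.20215435011778 [-0.56254645 -0.30926273 -1.29071446] 5.486218465145122
turn [ 0. -0. -0.] shift [-0.001  0.003 -0.185] dist mm 37 deg 0.1
jaw centre px [316.44239341 175.62606357] knob px [316.30795709 175.68191559]
0.05 ......###############################################################################################
0.07 ..............#####...##########.....................................##########......................
0.09 ..................###########..........................................############..................
0.1 .................#######...................................................#########.................
0.11 .................########...................................................########.................
0.12 ................########.....................................................#######.................
0.13 ................########....................................................########.................
0.135 .................######......................................................#######.................
0.14 .....................................................................................................
knob [ 11  11  12  11 102] [ 0.61910104 -0.06498391  0.071     ] in tool [ 0.11488872 -0.00044718 -0.01784242]
turn [ 0. -0. -0.] shift [-0.001  0.003  0.003] dist mm 1 deg 0.1
```

Emit:
send_rows(deltas=[[[0,0,0,0,0,0,0.05],[0,0,0,0,0,0,0.12],[0,0,0,0,0,0,0.17],[0,0,0,0,0,0,0.21],[0,0,0,0,0,0,0.24]]], force=30)

```text
time: 21.15
ee_pos: [0.5044, -0.0765, 0.0526]
tool_rot: [[0.995, 0.095, 0.0], [0.095, -0.995, -0.0], [0.0, 0.0, -1.0]]
ft_force: [-0.2, -0.9, -2.0]
opening: 0.0325
grasp_force: 7.9
```

Emit:
send_rows(deltas=[[[0,0,0,0,0,0,0.27],[0,0,0,0,0,0,0.3],[0,0,0,0,0,0,0.35],[0,0,0,0,0,0,0.4],[0,0,0,0,0,0,0.4]]])

```text
time: 21.78
ee_pos: [0.5044, -0.0764, 0.0526]
tool_rot: [[0.995, 0.096, 0.0], [0.096, -0.995, -0.0], [0.0, 0.0, -1.0]]
ft_force: [0.2, 0.0, 0.1]
opening: 0.0316
grasp_force: 29.8
```

```bash
python3 m.py
```

```text
21.875 [ 0.50439499 -0.07640539  0.05262349] 0.03152611364680449 29.799425303936005 [ 0.27077492 -0.49448871 -1.70491042] 5.490143625781776
turn [ 0. -0. -0.] shift [ 0.001  0.003 -0.187] dist mm 37 deg 0.0
jaw centre px [316.43341532 175.78092093] knob px [316.30795709 175.68191559]
0.05 ......###############################################################################################
0.07 ...............#####...###...###########....................##########...............................
0.09 ............................##########........................##########.............................
0.1 ............................#######...............................#######............................
0.11 ...........................########..............................########............................
0.12 ...........................#######................................########...........................
0.13 ............................########.............................########............................
0.135 ............................#######..............................#######.............................
0.14 .....................................................................................................
knob [12 11 10 11 97] [ 0.61903366 -0.06514239  0.071     ] in tool [ 0.11519178 -0.00024303 -0.01836768]
turn [ 0. -0. -0.] shift [0.001 0.003 0.001] dist mm 1 deg 0.0
```

The jaws have stopped on the head with 30 N of grip. I lift by about 150 mm.

Emit:
send_rows(deltas=[[[0,0,0,0,0,-0.02,0.4],[0,0,0,0,0,-0.06,0.4],[0,0,0,0,0,-0.12,0.4],[0,0,0,0,0,-0.18,0.4],[0,0,0,0,0,-0.24,0.4]]])

```text
time: 22.5
ee_pos: [0.5045, -0.0764, 0.1018]
tool_rot: [[0.995, 0.096, 0.001], [0.096, -0.995, -0.0], [0.001, 0.0, -1.0]]
ft_force: [-0.2, -0.4, -1.4]
opening: 0.0319
grasp_force: 29.9
```

Emit:
send_rows(deltas=[[[0,0,0,0,0,-0.08,0.4],[0,0,0,0,0,-0.17,0.4],[0,0,0,0,0,-0.26,0.4],[0,0,0,0,0,-0.35,0.4],[0,0,0,0,0,-0.42,0.4]]])

```text
time: 23.12
ee_pos: [0.5045, -0.0764, 0.1861]
tool_rot: [[0.995, 0.096, 0.001], [0.096, -0.995, -0.0], [0.001, 0.0, -1.0]]
ft_force: [0.8, -0.0, -1.5]
opening: 0.0317
grasp_force: 29.9
```

Emit:
send_rows(deltas=[[[0,0,0,0,0,-0.05,0.4],[0,0,0,0,0,-0.09,0.4],[0,0,0,0,0,-0.11,0.4],[0,0,0,0,0,-0.11,0.4],[0,0,0,0,0,-0.11,0.4]]])

```text
time: 23.75
ee_pos: [0.5041, -0.0764, 0.2062]
tool_rot: [[0.995, 0.096, -0.001], [0.096, -0.995, 0.0], [-0.001, -0.0, -1.0]]
ft_force: [0.5, 0.4, -2.3]
opening: 0.0319
grasp_force: 29.9
```

Emit:
send_rows(deltas=[[[0,0,0,0,0,0,0.4],[0,0,0,0,0,0,0.4],[0,0,0,0,0,0,0.4],[0,0,0,0,0,0,0.4]]])

```text
time: 24.25
ee_pos: [0.5044, -0.0764, 0.2066]
tool_rot: [[0.995, 0.096, -0.0], [0.096, -0.995, 0.0], [-0.0, -0.0, -1.0]]
ft_force: [-0.4, -0.1, -2.3]
opening: 0.0319
grasp_force: 29.9
```

Run:
```python
from h import *
t=robot.get_image("top");si=robot.get_image("side");s=robot.read_state();p=s["ee_pos"];R=s["tool_rot"]
print(s["time"],p,s["opening"],s["grasp_force"],np.abs(s["qd"]).max())
e=p+R@[.115,0,0];C=[]
for c in(t,si):
    u=proj(c,e).astype(int);x0,y0=u-20;h=cv2.cvtColor(c["image"],cv2.COLOR_RGB2HSV)[y0:y0+40,x0:x0+40]
    b=((h[:,:,1]>110)&(h[:,:,2]<125)).astype(np.uint8);k,l,st,ce=cv2.connectedComponentsWithStats(b)
    i=1+np.argmax(st[1:,4]);C.append(ce[i]+[x0,y0]);print(u,st[i],C[-1])
print("knob",tri(t,C[0],si,C[1]),"expected head",e)
# bystanders & tray knobs by difference with the first picture
import pickle
c0=pickle.load(open("c0.pkl","rb"))
for n,c in(("top",t),("side",si)):
    d=cv2.absdiff(c["image"],c0[n]["image"]).max(2)>40
    k,l,st,ce=cv2.connectedComponentsWithStats(d.astype(np.uint8));print(n,[x.tolist() for x in st[1:] if x[4]>25])
```

```text
24.35 [ 0.50438802 -0.07641153  0.2066409 ] 0.031617018765255536 29.887234568595886 0.002650571614521218
[317 170] [ 16  13  12  13 126] [318.05555556 169.05555556]
[317 167] [23 13  3  6 11] [321.45454545 162.90909091]
knob (array([ 0.61575181, -0.0685847 ,  0.22391951]), np.float64(0.009291219341219016)) expected head [ 0.61886041 -0.0654083   0.20664917]
top [[143, 92, 96, 40, 253], [150, 97, 7, 26, 61], [171, 101, 12, 15, 129], [195, 104, 13, 13, 123], [159, 134, 22, 13, 215], [193, 136, 13, 12, 119], [210, 140, 12, 13, 122], [311, 161, 15, 13, 108], [156, 165, 14, 12, 119], [423, 169, 4, 61, 138], [140, 172, 92, 14, 385], [296, 173, 81, 227, 7690], [398, 172, 29, 84, 285], [516, 279, 124, 121, 7104], [631, 323, 9, 44, 267], [316, 356, 8, 10, 29], [622, 360, 7, 23, 123], [308, 371, 14, 19, 129], [603, 385, 14, 15, 121], [279, 392, 22, 8, 127]]
side [[307, 0, 253, 209, 12129], [562, 0, 6, 19, 60], [569, 0, 20, 13, 127], [593, 0, 10, 14, 48], [617, 0, 7, 13, 34], [622, 20, 18, 36, 341], [536, 28, 41, 111, 1295], [559, 31, 24, 8, 93], [612, 60, 24, 36, 390], [607, 74, 33, 69, 1282], [497, 93, 57, 182, 3549], [557, 100, 14, 9, 81], [597, 138, 15, 30, 163], [548, 163, 46, 19, 321], [372, 165, 76, 47, 706], [581, 182, 36, 88, 1150], [547, 184, 52, 20, 459], [117, 187, 92, 42, 249], [186, 194, 31, 21, 248], [174, 201, 12, 10, 77], [311, 200, 12, 15, 131], [133, 207, 89, 44, 610], [149, 212, 13, 10, 78], [163, 212, 19, 14, 133], [209, 214, 13, 16, 156], [126, 223, 31, 18, 221], [552, 225, 11, 30, 54], [227, 233, 13, 11, 90], [153, 234, 108, 75, 2275], [156, 238, 13, 16, 147], [172, 254, 102, 65, 644], [171, 258, 15, 13, 147], [480, 271, 16, 40, 336], [499, 277, 13, 18, 157], [561, 276, 20, 59, 343], [466, 300, 14, 39, 211], [497, 303, 13, 9, 42], [485, 310, 53, 55, 1454], [551, 314, 7, 9, 43], [538, 332, 37, 45, 652]]
```

```bash
python3 -c "
from station import robot
print(robot.job_done())"
```

```text
the job is handed in; nothing more can be done
None
```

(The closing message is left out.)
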